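Weigh a bin of bolts on a two-pan balance

ROBOT

A 6-joint arm with a two-finger parallel gripper is mounted at the origin on the work surface. World frame = base frame: x ahead of the robot, y to its left, z up, the work surface at z = 0. Lengths are in mm, angles in rad, forces in N, time in s.
With the tool pointing down it reaches from about 325 to 775 mm from the base axis. Payload 9.3 kg.
Tool frame: the origin (TCP) lies at the very end of the fingers, on their centre line; the grasp point (between the pads) lies 19 mm behind it (bot.grip_depth is the distance from the TCP to the grasp point, in mm); z points along the fingers, y is the line along which they close (so a half turn about z gives the same grasp; the last joint's range is limited). The gripper opens to 85 mm and grips with 20 to 120 N. Pads are 22 mm wide; open, the fingers measure 114 mm over their backs; the gripper's body (76 mm by 85 mm) begins 54 mm behind the grasp point. The pads swing forward as they close: fully open they stand 13 mm farther back than shut.
Start: joints at [-1.488, 0.259, 0.021, 1.334, 0, 1.418], TCP at [128.485, -534.779, 231.279] pointing down, gripper open.
Joint ranges: [-3.04, 3.04], [-0.91, 1.82], [-1.04, 1.36], [-1.92, 1.95], [-1.52, 1.45], [-3.14, 3.14]. Speed limits (rad/s): [2.22, 2.22, 2.79, 3.14, 3.14, 3.14].

INTERFACE

Orientations are given as a unit quaternion [w, x, y, z].
In Python, from bench import bot gives the robot as it stands.
- The arm moves only by the tool send_rows, never from a script. Its arguments are lists of equal length, an entry for each row: "delta_rot": the turn, a rotation vector about the tool's x, y, z in degrees, a list of three; "translation": the shift along the tool's x, y, z in mm, a list of three; "grip": the opening, from -1 (shut) to 1 (fully open), so that 0 is half open. In form: {"delta_rot": [[wx, wy, wz], ...], "translation": [[tx, ty, tz], ...], "grip": [grip, ...]}. A call has 1 to 8 rows; each row is the pose to reach, as a shift and turn from the pose commanded when the call began, along the tool's axes at that moment; what a row does not reach only later rows make up. A row lasts 1/12 s, in which the tool goes at most 41.7 mm and 7.16 degrees, less where a joint would pass 70% of its speed; a pose out of reach is approached as far as the arm can. A call with a gripper value outside its range is refused whole. The fingers move at their own pace and stop on an object; "grip_force" is the grip in N (left out, the last holds). Time passes only in rows, so rows that repeat a pose let the fingers close. It gives the time, the measured TCP pose, the force, the opening and the grip force at its end, in the units of the state.
- bot.read_state(): the state, without advancing time (a new reading comes with each control period).
- bot.grab_frame(name): name is "scene" or "top" or "wrist"; returns (picture, depth): 400x640x3 uint8, blue, green, red; 400x640 float32, mm along the optical axis (not along the pixel's ray), 0 where there is no reading.
- bot.get_calibration(name): a dict with "vfov" (degrees; the focal length in pixels is half the picture's height over the tangent of half this angle, whatever the lens; pixels are square), "cx", "cy" (the principal point, pixels), "xyz" and "orientation" of the camera in the world. Camera axes: x right, y down, z forward; pixel columns grow to the right and rows downward; lengths in mm; the calibration is good to about 2 mm. A picture is of the moment at which its call begins: read the wrist's pose just before it. get_calibration takes no time and is no camera call; for the wrist camera it gives the pose at the moment of the call.
- bot.sign_off(): hands the job in; it is judged then, once.
Trained networks look in the newest picture that a camera, given by its name, has taken for a name from the list of things; names that differ only in an ending like _2 or _b are one class to them, and where a whole thing is asked for, a point or a joint stands for the part that bears it (a point fixed in the world has none). Each returns a list of dicts, best first, with "p" (0 to 1); they miss things now and then, are a little off and sometimes report something else, mostly with a low value. They report only what shows in the picture. A call takes as long as a camera call.
- bot.find_in(camera, query): "bbox" ([left, top, right, bottom] in pixels, round what is visible of it).
- bot.outline_of(camera, query): "mask" (400x640 bool, what is visible of it) and "bbox" ([left, top, right, bottom] in pixels, round what is visible of it).
- bot.landmark_of(camera, query): "centre" ([column, row] in pixels: a listed point, or the origin of a listed thing).
The state is a dict: "time_s": time; "joint_positions": joint angles; "joint_vel": joint speeds; "joint_efforts": joint torques, N m; "ee_pos": TCP position; "orientation": TCP orientation; "wrist_force": force on the tool from outside, world axes, zero at the start; "torque": the same for the moment, N m; "grip_width": opening from 0.0 (shut) to 1.0 (fully open); "grasp_force": force on a finger pad.
Only numpy, scipy, OpenCV 4.12 (cv2) and the standard library are available. Lean on these libraries where they do the work, as an engineer would, in place of code of your own. Each camera call takes 0.05 s, during which the arm holds its last target. There are 200 camera calls.

TASK

Weigh the bin of bolts: take weights from the sloping rack and stand them upright on the balance's empty pan, until the beam floats level with the needle between the two marks. Set them down gently, leave the bin on its own pan and any unused weights in the rack, and do not disturb the other things on the bench.

Things in the scene. Friction and masses are not known exactly. Their poses are not given: they have to be found in the camera images.
- beam (a joint): Beam tilt (rad): 0 level, positive = load pan down and weight pan up. Stops at +-0.16. Between them it floats: about 0.04 rad per 100 g of difference between the loads of the two pans (empty pans balance); at a stop the difference is 400 g or more. Settles in about 1 s. Level = within 0.028 either way (needle between the two black marks on the white gauge plate).
- weight_pan_floor (a point): Floor centre of the empty steel pan, nearer to the robot: a tray 142 (its x) by 182 mm (its y) inside, rim 7 mm above the floor. Both pans stay horizontal and rise or sink up to 21 mm with the beam. Where a weight stands in it makes no difference. Its x axis points to the balance's middle, 130 mm away, which reaches 146 mm above the table.
- load_pan_floor (a point): Floor centre of the far pan, of the same size, which carries the bin; its x axis points away from the balance's middle.
- weight_pan: The weight pan as a part; its origin is on its hinge, 30 mm under its floor's centre.
- bin_center (a point): Centre of the green plastic bin full of bolts (115 x 100 x 60 mm, 0.69 to 0.95 kg) on the far pan. It stays there.
- rack_top (a point): Plywood weight rack: point 205 mm above the middle of its 130 x 330 mm base; x away from the robot, y along the row. Its floor slopes up 35 degrees along +x, with four pockets in a row at y = -110, -37, 37, 110 mm, between a front lip 30 mm, dividers 18 mm and a back 15 mm high, square to that floor. The weights stand square on it, so they lean towards the robot.
- rail_mid (a point): Middle of the rack's guard rail: a 10 mm steel bar along the rack's y, 205 mm above the table, over the knobs, with black clips (13 mm from its axis), on bent posts 158 mm to either side. It bars a gripper from straight above: come in along the weight's lean, in front of and below the rail, and draw the weight out the same way.
- weight_a_center (a point): Turned aluminium check weight, 100 g, 60 mm tall: round body 54 mm across and 22 mm tall, neck 16 mm across and 12 mm long, and on top a round knob 26 mm across and 26 mm tall to hold it by. This point is on its axis, half-way up; its z axis runs from foot to knob, the knob's middle 17 mm along it. Starts in a rack pocket, leaning 35 degrees.
- weight_b_center (a point): Turned aluminium check weight, 200 g, 70 mm tall: round body 54 mm across and 32 mm tall, neck 16 mm across and 12 mm long, and on top a round knob 26 mm across and 26 mm tall to hold it by. This point is on its axis, half-way up; its z axis runs from foot to knob, the knob's middle 22 mm along it. Starts in a rack pocket, leaning 35 degrees.
- weight_c_center (a point): Turned aluminium check weight, 300 g, 84 mm tall: round body 54 mm across and 46 mm tall, neck 16 mm across and 12 mm long, and on top a round knob 26 mm across and 26 mm tall to hold it by. This point is on its axis, half-way up; its z axis runs from foot to knob, the knob's middle 29 mm along it. Starts in a rack pocket, leaning 35 degrees.
- weight_d_center (a point): Turned aluminium check weight, 600 g, 130 mm tall: round body 54 mm across and 92 mm tall, neck 16 mm across and 12 mm long, and on top a round knob 26 mm across and 26 mm tall to hold it by. This point is on its axis, half-way up; its z axis runs from foot to knob, the knob's middle 52 mm along it. Starts in a rack pocket, leaning 35 degrees.
- oil: Bystander: closed grey bottle, 48 mm across, 150 mm tall, beside the weight pan. Origin at its underside.
- jar: Bystander: lidded glass jar, 60 mm across, 75 mm tall, beside the balance. Origin at its underside.
- tape: Bystander: roll of black tape, 90 mm across, 24 mm high, in front of the rack. Origin at its underside.
- driver: Bystander: screwdriver lying between the balance and the rack.
- wrench: Bystander: open-ended wrench lying behind the rack.

How it is judged (in metres and radians):
On the way, in this order (a step that is already met when the one before it is completed fails the run):
1. a first weight stands on the weight pan (((angle between weight_a_center's own z axis and vertical below 0.12 rad and x of weight_a_center in the frame of weight_pan_floor between -0.075 and 0.075 m and y of weight_a_center in the frame of weight_pan_floor between -0.095 and 0.095 m and z of weight_a_center in the frame of weight_pan_floor between 0.024 and 0.036 m) or (angle between weight_b_center's own z axis and vertical below 0.12 rad and x of weight_b_center in the frame of weight_pan_floor between -0.075 and 0.075 m and y of weight_b_center in the frame of weight_pan_floor between -0.095 and 0.095 m and z of weight_b_center in the frame of weight_pan_floor between 0.029 and 0.041 m) or (angle between weight_c_center's own z axis and vertical below 0.12 rad and x of weight_c_center in the frame of weight_pan_floor between -0.075 and 0.075 m and y of weight_c_center in the frame of weight_pan_floor between -0.095 and 0.095 m and z of weight_c_center in the frame of weight_pan_floor between 0.036 and 0.048 m) or (angle between weight_d_center's own z axis and vertical below 0.12 rad and x of weight_d_center in the frame of weight_pan_floor between -0.075 and 0.075 m and y of weight_d_center in the frame of weight_pan_floor between -0.095 and 0.095 m and z of weight_d_center in the frame of weight_pan_floor between 0.059 and 0.071 m))), for 0.2 s.
2. the tallest weight and at least one other stand on the weight pan (any bin needs these) and the beam floats level and at rest (value of joint beam between -0.028 and 0.028 rad and velocity of joint beam between -0.05 and 0.05 rad/s and angle between weight_d_center's own z axis and vertical below 0.12 rad and x of weight_d_center in the frame of weight_pan_floor between -0.075 and 0.075 m and y of weight_d_center in the frame of weight_pan_floor between -0.095 and 0.095 m and z of weight_d_center in the frame of weight_pan_floor between 0.059 and 0.071 m and ((angle between weight_a_center's own z axis and vertical below 0.12 rad and x of weight_a_center in the frame of weight_pan_floor between -0.075 and 0.075 m and y of weight_a_center in the frame of weight_pan_floor between -0.095 and 0.095 m and z of weight_a_center in the frame of weight_pan_floor between 0.024 and 0.036 m) or (angle between weight_b_center's own z axis and vertical below 0.12 rad and x of weight_b_center in the frame of weight_pan_floor between -0.075 and 0.075 m and y of weight_b_center in the frame of weight_pan_floor between -0.095 and 0.095 m and z of weight_b_center in the frame of weight_pan_floor between 0.029 and 0.041 m) or (angle between weight_c_center's own z axis and vertical below 0.12 rad and x of weight_c_center in the frame of weight_pan_floor between -0.075 and 0.075 m and y of weight_c_center in the frame of weight_pan_floor between -0.095 and 0.095 m and z of weight_c_center in the frame of weight_pan_floor between 0.036 and 0.048 m))), for 0.3 s.
At the end, for the whole second after the job is handed in: The beam is at rest within 0.028 rad of level; every weight stands upright (within 0.12 rad) on the weight pan's floor or still leans in the rack; the bin of bolts still stands on its own pan (value of joint beam between -0.028 and 0.028 rad and velocity of joint beam between -0.05 and 0.05 rad/s and ((angle between weight_a_center's own z axis and vertical below 0.12 rad and x of weight_a_center in the frame of weight_pan_floor between -0.075 and 0.075 m and y of weight_a_center in the frame of weight_pan_floor between -0.095 and 0.095 m and z of weight_a_center in the frame of weight_pan_floor between 0.024 and 0.036 m) or (x of weight_a_center in the frame of rack_top between -0.1 and 0.02 m and y of weight_a_center in the frame of rack_top between -0.15 and 0.15 m and z of weight_a_center in the frame of rack_top below -0.08 m and angle between weight_a_center's own z axis and vertical between 0.45 and 0.8 rad)) and ((angle between weight_b_center's own z axis and vertical below 0.12 rad and x of weight_b_center in the frame of weight_pan_floor between -0.075 and 0.075 m and y of weight_b_center in the frame of weight_pan_floor between -0.095 and 0.095 m and z of weight_b_center in the frame of weight_pan_floor between 0.029 and 0.041 m) or (x of weight_b_center in the frame of rack_top between -0.1 and 0.02 m and y of weight_b_center in the frame of rack_top between -0.15 and 0.15 m and z of weight_b_center in the frame of rack_top below -0.08 m and angle between weight_b_center's own z axis and vertical between 0.45 and 0.8 rad)) and ((angle between weight_c_center's own z axis and vertical below 0.12 rad and x of weight_c_center in the frame of weight_pan_floor between -0.075 and 0.075 m and y of weight_c_center in the frame of weight_pan_floor between -0.095 and 0.095 m and z of weight_c_center in the frame of weight_pan_floor between 0.036 and 0.048 m) or (x of weight_c_center in the frame of rack_top between -0.1 and 0.02 m and y of weight_c_center in the frame of rack_top between -0.15 and 0.15 m and z of weight_c_center in the frame of rack_top below -0.08 m and angle between weight_c_center's own z axis and vertical between 0.45 and 0.8 rad)) and ((angle between weight_d_center's own z axis and vertical below 0.12 rad and x of weight_d_center in the frame of weight_pan_floor between -0.075 and 0.075 m and y of weight_d_center in the frame of weight_pan_floor between -0.095 and 0.095 m and z of weight_d_center in the frame of weight_pan_floor between 0.059 and 0.071 m) or (x of weight_d_center in the frame of rack_top between -0.1 and 0.02 m and y of weight_d_center in the frame of rack_top between -0.15 and 0.15 m and z of weight_d_center in the frame of rack_top below -0.08 m and angle between weight_d_center's own z axis and vertical between 0.45 and 0.8 rad)) and x of bin_center in the frame of load_pan_floor between -0.05 and 0.05 m and y of bin_center in the frame of load_pan_floor between -0.06 and 0.06 m and z of bin_center in the frame of load_pan_floor between 0.02 and 0.04 m); the robot touches nothing.
It fails at once if a bystander is moved by more than 40 mm (distance of any of oil, jar, tape, driver, wrench from where it was at the start of the episode above 0.04 m).
It fails at once if the weight pan is slammed or a weight dropped on it (over 60 N) (contact force between weight_pan and anything else above 60 N).
It also fails if it takes over 70 s, if anything falls off the work surface, if the arm or the gripper's body presses on something with over 40 N, if the wrist force passes 120 N, or if a joint passes its speed limit or range.

## Working session

There is one attempt and no reset: what is moved stays moved. The work goes in short steps, Python scripts to look and compute and a tool call to move; the robot and the scene stay as the last step left them, time stands still between calls to the robot, and variables do not carry over. Pictures are saved under pics/ and viewed, at most 10 in all, crops included, and the job is handed in when it is done.

Besides the shell and the picture viewer there is one more tool, called after "Emit:" as name(argument=value, ...) on one line, values as JSON. send_rows: Moves the arm, as the interface text tells. Its arguments: {"type":"object","properties":{"delta_rot":{"type":"array","items":{"type":"array","items":{"type":"number"}}},"translation":{"type":"array","items":{"type":"array","items":{"type":"number"}}},"grip":{"type":"array","items":{"type":"number"}},"grip_force":{"type":"number"}},"required":["delta_rot","translation","grip"]}

```bash
mkdir -p pics
cat > h.py <<'E'
import sys; sys.path.insert(0,'.')
import numpy as np, cv2
from scipy.spatial.transform import Rotation as R
from bench import bot
np.set_printoptions(precision=1,suppress=True)
def rot(q): return R.from_quat([q[1],q[2],q[3],q[0]])
def px2w(cal,u,v,d):
    f=200/np.tan(np.radians(cal['vfov']/2))
    p=np.array([(u-cal['cx'])/f*d,(v-cal['cy'])/f*d,d])
    return rot(cal['orientation']).apply(p)+np.array(cal['xyz'])
def ray(cal,u,v):
    o=np.array(cal['xyz'],float); d=px2w(cal,u,v,1.)-o; return o,d/np.linalg.norm(d)
def tri(r1,r2):
    (o1,d1),(o2,d2)=r1,r2
    s=np.linalg.lstsq(np.c_[d1,-d2],o2-o1,rcond=None)[0]
    a,b=o1+s[0]*d1,o2+s[1]*d2
    return (a+b)/2,np.linalg.norm(a-b)
def onz(r,z): o,d=r; return o+d*(z-o[2])/d[2]
E
cat > a.py <<'E'
from h import *
print(bot.read_state()); 
C={}
for c in ['scene','top','wrist']:
    C[c]=bot.get_calibration(c); p,d=bot.grab_frame(c); cv2.imwrite(f'pics/{c}0.png',p); np.save(f'{c}0.npy',d)
    print(c,C[c],(d>0).mean())
for n in ['weight_pan_floor','load_pan_floor','bin_center','rack_top','rail_mid','weight_a_center','weight_b_center','weight_c_center','weight_d_center','oil','jar','tape']:
    r={}
    for c in ['scene','top']:
        l=bot.landmark_of(c,n)
        for x in l[:4 if 'weight_a' in n else 1]: print(n,c,np.array(x['centre']),round(x['p'],2))
        if l: r[c]=ray(C[c],*l[0]['centre'])
    if len(r)==2: print('   ',*tri(r['scene'],r['top']))
E
python3 a.py; python3 - <<'E'
E
cd pics; python3 -c "
import cv2,numpy as np
a=cv2.imread('scene0.png');b=cv2.imread('top0.png')
"
```

```text
{'time_s': 0.0, 'joint_positions': array([-1.5,  0.3,  0. ,  1.3,  0. ,  1.4]), 'joint_vel': array([ 0.,  0., -0.,  0., -0., -0.]), 'joint_efforts': array([ -0. , -55.6,  34.5,   0. ,  -0. ,   0. ]), 'ee_pos': array([ 128.5, -534.5,  230.6]), 'orientation': array([-0. ,  1. ,  0.1,  0. ]), 'wrist_force': array([ 0.3, -0. ,  0.5]), 'torque': array([ 0.,  0., -0.]), 'grasp_force': 0.0, 'grip_width': 0.9975245717696383}
scene {'vfov': 54.1244021679871, 'cx': 321.34240529736843, 'cy': 203.81057535700606, 'xyz': array([ 985.5,  498.4, 1028.9]), 'orientation': array([-0.1,  0.3,  0.9, -0.3])} 0.996
top {'vfov': 51.225645779564324, 'cx': 321.87732151249315, 'cy': 196.23253979327745, 'xyz': array([ 463.2,   -6.7, 1101.8]), 'orientation': array([ 0. , -0.7,  0.7, -0. ])} 0.99601171875
wrist {'vfov': 64.68381863440551, 'cx': 316.5508975628303, 'cy': 196.1650848266945, 'xyz': array([ 201.8, -516.5,  373.2]), 'orientation': array([ 0.1,  0.8, -0.6, -0.1])} 0.9960625
weight_pan_floor scene [406.8 231.9] 0.94
weight_pan_floor top [240.6 246.5] 0.66
    [443.8 217.1 117. ] 1.856821868759957
load_pa
[... 500 characters left out ...]
2.1   47.5] 0.4663161348685795
weight_b_center scene [262.9 157.8] 0.79
weight_b_center top [454.2 193.1] 0.75
    [ 569.5 -297.    75.3] 5.93438831612864
weight_c_center scene [245.  147.6] 0.53
weight_c_center top [488.5 190. ] 0.66
    [ 580.  -388.6   56.9] 2.0302978545336745
weight_d_center scene [296.5 172.5] 0.85
weight_d_center top [400.  205.8] 0.74
    [ 536.6 -159.7   99.5] 8.102749433186219
oil scene [439.2 293.4] 0.59
oil top [196.3 244.6] 0.93
    [444.9 371.5 -22.3] 7.4283705974757535
jar scene [313.5 265.1] 0.59
jar top [330. 143.] 0.71
    [689.6  41.9  -6.7] 93.40111937133123
tape scene [287.  158.6] 0.73
tape top [236.7 144.7] 0.15
    [658.9 107.7 474.4] 126.2414734105015
```

View pics/scene0.png

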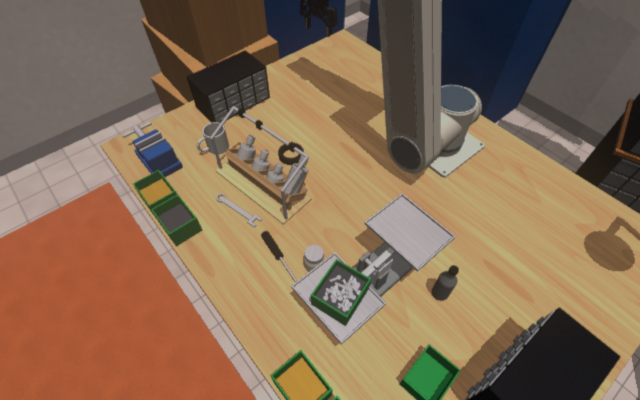

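View pics/top0.png

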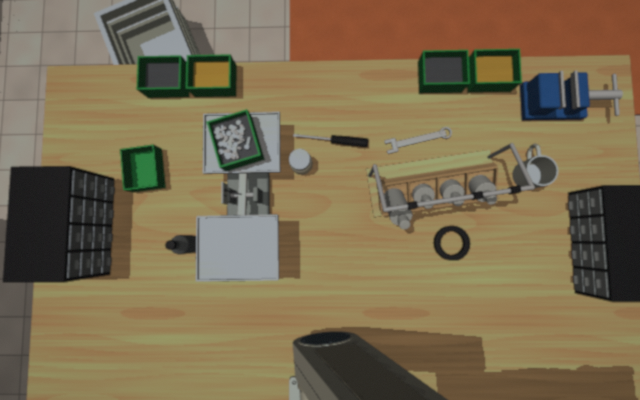

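The scene view shows the rack at about (255,170), with the tall D leaning at its end nearest the balance (296,180). The empty pan is at (407,232) and the bin pan at (340,292). The top view shows the rack row running from (398,207) to (485,188), the pan at (238,247), the oil at (180,244) and the tape at (451,242).

```bash
cat > b.py <<'E'
from h import *
cal=bot.get_calibration('top'); d=np.load('top0.npy')
def P(u,v): return px2w(cal,u,v,d[v,u])
pts=np.array([P(u,v) for u in range(203,275,4) for v in range(222,275,4)])
print('pan z',np.median(pts[:,2]),pts[:,2].std())
for v in (247,): print('pan row edges',[ (u,P(u,v)) for u in (194,197,200,276,279,282)])
for u in (238,): print('col',[ (v,P(u,v)) for v in (212,216,219,277,280,283)])
print('oil',P(172,244),P(187,244))
# rail: points with z 195..225 in rack region
vv,uu=np.mgrid[180:215,365:540]; Q=np.array([P(u,v) for u,v in zip(uu.ravel(),vv.ravel())])
m=(Q[:,2]>185)&(Q[:,2]<230); q=Q[m]; print('rail n',m.sum(),np.median(q,0)); 
x,y,w,h=0,0,0,0
l=cv2.fitLine(q[:,:2].astype(np.float32),cv2.DIST_HUBER,0,.01,.01).ravel(); print('line',l,'yaw',np.degrees(np.arctan2(-l[0]*np.sign(l[1]),abs(l[1]))),'y range',q[:,1].min(),q[:,1].max(),'z',np.percentile(q[:,2],[10,50,90]))
for n in 'abcd':
    for o in bot.outline_of('top',f'weight_{n}_center')[:2]: print(n,o['bbox'],round(o['p'],2))
s=bot.read_state();print(s['joint_positions'].round(3),rot(s['orientation']).as_matrix().round(3), rot(bot.get_calibration('wrist')['orientation']).as_matrix().round(3))
p=cv2.imread('pics/top0.png')[120:290,150:560]
cv2.imwrite('pics/topc.png',cv2.resize(p,(800,332),interpolation=cv2.INTER_CUBIC))
E
python3 b.py
```

```text
pan z 136.12999325717857 85.70057050188181
pan row edges [(194, array([442.2, 351.6,  45.5])), (197, array([444.1, 311.6, 143. ])), (200, array([444. , 306.7, 136.5])), (276, array([443.5, 128.5, 145.2])), (279, array([440.4, 141.5,  -3.3])), (282, array([440.4, 133.1,   0.1]))]
col [(212, array([527. , 227.7, 100.3])), (216, array([515.1, 218. , 141.3])), (219, array([508.2, 218.3, 139.3])), (277, array([375.1, 217.1, 135.7])), (280, array([368.9, 215.7, 141.3])), (283, array([347.6, 247.7,   2.6]))]
oil [451.3 368.2 148. ] [450.5 352.4  94.3]
rail n 935 [ 547.8 -264.4  210.2]
line [   0.1   -1.   547.2 -268.2] yaw 7.8663054 y range -429.16872913310254 -101.86073509106131 z [202.8 210.2 218.6]
a [412.3, 184.3, 436.0, 205.8] 0.62
b [438.2, 179.3, 464.5, 207.6] 0.79
b [292.5, 134.7, 370.3, 149.2] 0.74
c [467.6, 172.9, 497.1, 204.0] 0.9
c [287.3, 148.3, 313.9, 176.6] 0.41
d [385.5, 187.4, 412.6, 228.7] 0.89
[-1.5  0.3  0.   1.3 -0.   1.4] [[ 1.   0.2 -0. ]
 [ 0.2 -1.   0. ]
 [-0.  -0.  -1. ]] [[ 0.2 -0.9 -0.3]
 [-1.  -0.2 -0.1]
 [ 0.   0.3 -1. ]]
```

View pics/topc.png

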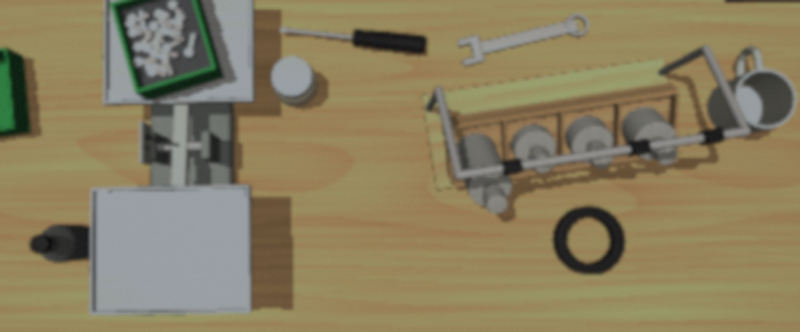

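The top crop shows the row from left to right as D (tall), A, B, C, with the rail in front and above. The tape lies in front of B and C. I'll swing towards the rack now, turning the tool so the wrist camera ends up on the robot's side.

Emit:
send_rows(delta_rot=[[0,0,-56],[0,0,-56],[0,0,-56],[0,0,-56],[0,0,-56],[0,0,-56],[0,0,-56],[0,0,-56]], translation=[[300,-130,-70],[300,-130,-70],[300,-130,-70],[300,-130,-70],[300,-130,-70],[300,-130,-70],[300,-130,-70],[300,-130,-70]], grip=[1,1,1,1,1,1,1,1])

```text
time_s: 2.22
ee_pos: [390.3, -337.3, 301.8]
orientation: [0.0, 0.82, 0.573, 0.0]
wrist_force: [0.3, -0.7, 0.2]
grip_width: 0.998
grasp_force: 0.0
```

```bash
cat >> h.py <<'E'
def rackR(yaw,tilt=35.):  # tool: z along lean (forward, down), y along the row, x to the robot
    t,a=np.radians(tilt),np.radians(yaw)
    z=np.array([np.sin(t)*np.cos(a),np.sin(t)*np.sin(a),-np.cos(t)]); y=np.array([-np.sin(a),np.cos(a),0])
    return R.from_matrix(np.c_[np.cross(y,z),y,z])
def plan(tcp,Rt):
    s=bot.read_state(); Rc=rot(s['orientation'])
    t=Rc.inv().apply(np.array(tcp)-s['ee_pos']); rv=np.degrees((Rc.inv()*Rt).as_rotvec())
    print('at',s['ee_pos'],'t',round(s['time_s'],2),'| trans',t,'rot',rv,'rows',round(max(np.linalg.norm(t)/41.7,np.linalg.norm(rv)/7.16),1))
E
python3 - <<'E'
from h import *
s=bot.read_state();print(s['joint_positions'].round(2).tolist());plan([430,-215,300],rackR(8))
E
```

```text
[-0.88, 0.19, 0.11, 1.49, -0.0, 1.05]
at [ 390.3 -337.3  301.8] t 2.22 | trans [128.5  -4.8   1.7] rot [ -35.9  -21.5 -113.8] rows 16.9
```

Emit:
send_rows(delta_rot=[[-17,-10,-53],[-17,-10,-53],[-17,-10,-53],[-17,-10,-53],[-17,-10,-53],[-17,-10,-53],[-17,-10,-53],[-17,-10,-53]], translation=[[128,-5,2],[128,-5,2],[128,-5,2],[128,-5,2],[128,-5,2],[128,-5,2],[128,-5,2],[128,-5,2]], grip=[0.2,0.2,0.2,0.2,0.2,0.2,0.2,0.2])

```text
time_s: 2.88
ee_pos: [429.1, -216.6, 299.4]
orientation: [0.166, 0.467, 0.868, 0.012]
wrist_force: [-1.6, 0.6, -0.6]
grip_width: 0.601
grasp_force: 0.0
```

Run:
```python
from h import *
s=bot.read_state();print(s['joint_positions'].round(2).tolist());plan([430,-215,290],rackR(8))
```

```text
[-0.7, -0.1, -0.26, 1.09, 0.09, 0.3]
at [ 429.1 -216.6  299.4] t 2.88 | trans [ 3.5 -0.   8.9] rot [-19.1 -11.1 -60.7] rows 9.0
```

Emit:
send_rows(delta_rot=[[-17,-10,-54],[-17,-10,-54],[-17,-10,-54],[-17,-10,-54],[-17,-10,-54],[-17,-10,-54],[-17,-10,-54],[-17,-10,-54]], translation=[[3,0,9],[3,0,9],[3,0,9],[3,0,9],[3,0,9],[3,0,9],[3,0,9],[3,0,9]], grip=[0.2,0.2,0.2,0.2,0.2,0.2,0.2,0.2])

```text
time_s: 3.55
ee_pos: [430.1, -215.7, 290.1]
orientation: [0.29, -0.003, 0.957, 0.02]
wrist_force: [0.3, 0.3, -0.8]
grip_width: 0.602
grasp_force: 0.0
```

```bash
cat > look.py <<'E'
from h import *
s=bot.read_state();print(s['joint_positions'].round(2).tolist(),s['ee_pos'])
cal=bot.get_calibration('wrist');p,d=bot.grab_frame('wrist');n=sys.argv[1];cv2.imwrite(f'pics/{n}.png',p);np.save(n+'.npy',d)
tc=bot.get_calibration('top')
for w in sys.argv[2:]:
    l=bot.landmark_of('wrist',w)
    for x in l[:2]:
        u,v=x['centre']; print(w,np.array([u,v]),round(x['p'],2),'depthpt',px2w(cal,u,v,d[int(v),int(u)]))
    for o in bot.outline_of('wrist',w)[:1]: print('  box',o['bbox'],round(o['p'],2)); np.save(f'{n}_{w}.npy',o['mask'])
import pickle; pickle.dump(cal,open(n+'.pkl','wb'))
E
python3 look.py w1 rail_mid weight_d_center weight_a_center weight_b_center weight_c_center
python3 -c "
from h import *
plan([430,-215,290],rackR(8))"
```

```text
[-0.95, -0.15, -0.41, 0.97, 0.49, -0.87] [ 430.1 -215.7  290.1]
  box [95.6, 89.3, 432.6, 263.7] 0.95
weight_d_center [361.7 143.8] 0.94 depthpt [ 489.7 -165.8  139. ]
  box [337.6, 118.2, 385.2, 169.1] 0.85
weight_a_center [298.3 148.9] 0.71 depthpt [ 544.3 -227.9   85.5]
  box [279.9, 122.1, 319.3, 164.9] 0.89
weight_b_center [242.3 155.1] 0.7 depthpt [ 546.5 -293.7   92.6]
  box [224.6, 130.8, 268.8, 174.5] 0.87
weight_c_center [186.1 160.7] 0.81 depthpt [ 558.3 -363.2   88.7]
  box [162.1, 135.7, 216.3, 181.0] 0.81
at [ 430.4 -215.7  289.9] t 4.1 | trans [ 0.3  0.7 -0.3] rot [-2.3 -1.2 -7.3] rows 1.1
```

View pics/w1.png

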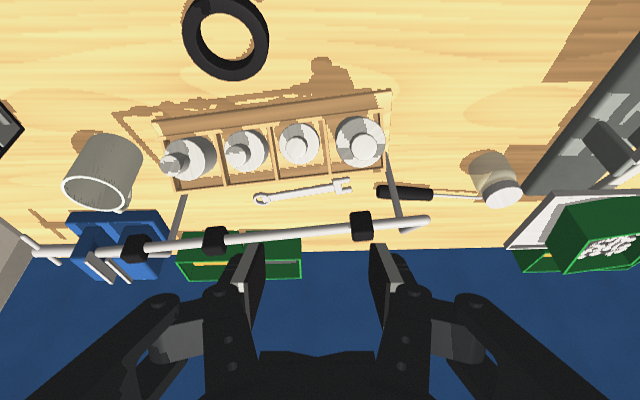

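The wrist view shows D at (360,140), A at (298,145), B at (243,152) and C at (180,157). The rail runs from (40,252) to (430,220), between the gripper and the back of the rack.

```bash
cat > knob.py <<'E'
from h import *
import pickle
n=sys.argv[1]; yaw=float(sys.argv[2]); cal=pickle.load(open(n+'.pkl','rb')); d=np.load(n+'.npy')
F=rackR(yaw)
def cloud(m):
    v,u=np.nonzero(m&(d>0)); f=200/np.tan(np.radians(cal['vfov']/2)); z=d[v,u]
    return rot(cal['orientation']).apply(np.c_[(u-cal['cx'])/f*z,(v-cal['cy'])/f*z,z])+cal['xyz']
import glob
m=np.load(n+'_rail_mid.npy') if glob.glob(n+'_rail_mid.npy') else None
if m is not None:
    q=cloud(m); q=q[(q[:,2]>190)&(q[:,2]<225)]
    l=cv2.fitLine(q.astype(np.float32),cv2.DIST_HUBER,0,.01,.01).ravel(); print('rail dir',l[:3].round(3),'pt',l[3:],'yaw',np.degrees(np.arctan(-l[0]/l[1])),'n',len(q),'y',q[:,1].min(),q[:,1].max())
half={'a':30,'b':35,'c':42,'d':65}
for w in sys.argv[3:]:
    q=cloud(np.load(f'{n}_weight_{w}_center.npy')); L=F.inv().apply(q); ax=-L[:,2]
    top=np.percentile(ax,[85,95,99])
    # histogram peak at knob top
    h,e=np.histogram(ax,bins=np.arange(ax.min()-1,ax.max()+2,2)); big=[i for i in range(len(h)) if h[i]>15]; t=e[big[-1]]+1
    k=(ax>t-4)&(ax<t+3); k2=L[k]; c=[(k2[:,0].min()+k2[:,0].max())/2,(k2[:,1].min()+k2[:,1].max())/2]; sz=np.ptp(k2[:,:2],axis=0)
    t=np.median(ax[k]); g=F.apply([c[0],c[1],-(t-13)])
    print(w,'top',round(t,1),'n',k.sum(),'size',sz,'ctr med',np.median(k2[:,:2],0),'ctr',np.array(c),'knob mid',g,'foot',F.apply([c[0],c[1],-(t-2*half[w])]))
E
python3 knob.py w1 8 a b c d
```

```text
rail dir [-0.1  1.  -0. ] pt [ 540.6 -259.9  207.8] yaw 8.17451 n 4760 y -428.2982215065994 -107.18195940140413
a top -220.9 n 362 size [25.1 25.3] ctr med [-462.8 -304.6] ctr [-463.  -304.9] knob mid [ 550.9 -230.4   73.9] foot [ 577.6 -226.7   35.4]
b top -211.1 n 346 size [24.3 24.4] ctr med [-463.  -375.1] ctr [-463.2 -375.3] knob mid [ 555.3 -301.    82.1] foot [ 587.7 -296.4   35.4]
c top -197.2 n 365 size [24.9 23.9] ctr med [-463.4 -448.4] ctr [-463.7 -448.6] knob mid [ 558.  -374.6   93.7] foot [ 598.3 -368.9   35.6]
d top -150.6 n 547 size [25.2 25.2] ctr med [-461.  -230.9] ctr [-461.5 -230.5] knob mid [ 499.4 -162.5  130.7] foot [ 565.9 -153.2   34.9]
```

Run:
```python
from h import *
F=rackR(8.2);k=np.array([499.4,-162.5,130.7])
for b in (-90,-40,20): plan(k+F.apply([0,0,b]),F)
```

```text
at [ 430.4 -215.7  289.9] t 4.1 | trans [33.  42.2 82.7] rot [-2.4 -1.2 -7.5] rows 2.4
at [ 430.4 -215.7  289.9] t 4.1 | trans [ 32.   44.4 132.7] rot [-2.4 -1.2 -7.5] rows 3.4
at [ 430.4 -215.7  289.9] t 4.1 | trans [ 30.9  47.  192.6] rot [-2.4 -1.2 -7.5] rows 4.8
```

Emit:
send_rows(delta_rot=[[-2.4,-1.2,-7.5],[-2.4,-1.2,-7.5],[-2.4,-1.2,-7.5],[-2.4,-1.2,-7.5],[-2.4,-1.2,-7.5],[-2.4,-1.2,-7.5]], translation=[[33,42,83],[33,42,83],[33,42,83],[32.5,43,108],[32,44,133],[32,44,133]], grip=[0.2,0.2,0.2,0.2,0.2,0.2])

```text
time_s: 4.6
ee_pos: [477.0, -165.0, 159.9]
orientation: [0.298, -0.068, 0.952, 0.023]
wrist_force: [-0.1, 1.4, -0.9]
grip_width: 0.6
grasp_force: 0.0
```

```bash
python3 look.py w2 weight_d_center; python3 knob.py w2 8.2 d;  python3 - <<'E'
from h import *
F=rackR(8.2);k=np.array([499.4,-162.5,130.7])
for b in (20,): plan(k+F.apply([0,0,b]),F)
E
```

```text
[-0.78, -0.04, -0.68, 0.53, 0.48, -0.83] [ 477.  -165.   159.9]
weight_d_center [317.8 208.1] 0.86 depthpt [ 494.3 -161.1  116.7]
  box [279.7, 165.0, 351.6, 262.1] 0.88
d top -150.1 n 1333 size [24.7 24.5] ctr med [-459.8 -232.3] ctr [-460.4 -232.3] knob mid [ 499.1 -162.8  130.5] foot [ 565.5 -153.2   34.6]
at [ 476.7 -166.3  163.5] t 4.75 | trans [-0.   0.5 60. ] rot [ 0. -0.  0.] rows 1.4
```

View pics/w2.png

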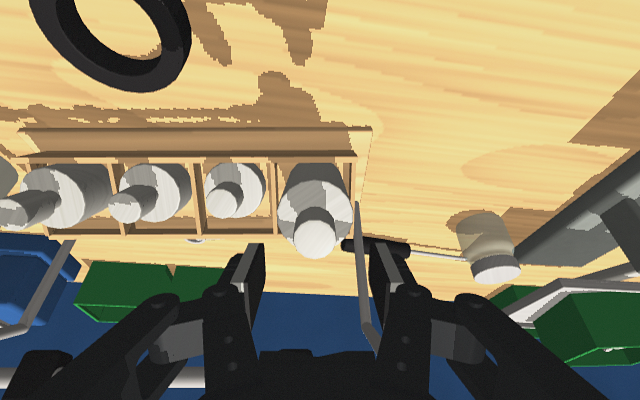

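The D knob, at (317,237), is centred between the fingers. The rail post at (360,270) sits behind the right finger. I'll narrow the opening and go in.

Emit:
send_rows(delta_rot=[[0,0,0],[0,0,0],[0,0,0],[0,0,0],[0,0,0],[0,0,0],[0,0,0],[0,0,0]], translation=[[0,0.5,10],[0,0.5,28],[0,0.5,46],[0,0.5,60],[0,0.5,60],[0,0.5,60],[0,0.5,60],[0,0.5,60]], grip=[0.0,0.0,0.0,0.0,0.0,-0.8,-0.8,-0.8], grip_force=70)

```text
time_s: 5.42
ee_pos: [510.7, -161.5, 115.2]
orientation: [0.3, -0.068, 0.951, 0.021]
wrist_force: [-2.9, 1.3, 3.9]
grip_width: 0.28
grasp_force: 68.9
```

Emit:
send_rows(delta_rot=[[0,0,0],[0,0,0],[0,0,0]], translation=[[0,0,0],[0,0,0],[0,0,0]], grip=[-0.8,-0.8,-0.8])

```text
time_s: 5.67
ee_pos: [510.9, -161.5, 115.3]
orientation: [0.301, -0.068, 0.951, 0.021]
wrist_force: [-5.5, 0.8, 7.9]
grip_width: 0.284
grasp_force: 69.7
```

Emit:
send_rows(delta_rot=[[0,0,0],[0,0,0],[0,0,0],[0,0,0],[0,0,0],[0,0,0],[0,0,0],[0,0,0]], translation=[[-0.5,0,-5],[-1,0,-15],[-1,0,-30],[-1,0,-50],[-1,0,-70],[-1,0,-92],[-1,0,-114],[-1,0,-130]], grip=[-0.8,-0.8,-0.8,-0.8,-0.8,-0.8,-0.8,-0.8])

```text
time_s: 6.33
ee_pos: [436.2, -171.3, 222.0]
orientation: [0.299, -0.068, 0.952, 0.021]
wrist_force: [0.5, -0.5, -6.0]
grip_width: 0.287
grasp_force: 69.5
```

Run:
```python
from h import *
s=bot.read_state();print(s['wrist_force'],s['grip_width'],s['joint_positions'].round(2).tolist())
plan([410,-120,300],rackR(5,0));plan([442,267,300],rackR(5,0))
```

```text
[ 0.5 -0.5 -6. ] 0.28723143739616 [-0.88, -0.15, -0.6, 0.77, 0.51, -0.93]
at [ 436.2 -171.3  222. ] t 6.33 | trans [-29.4  54.5 -74.7] rot [ 0.9 34.9  3.1] rows 4.9
at [ 436.2 -171.3  222. ] t 6.33 | trans [-100.5  433.   -25.2] rot [ 0.9 34.9  3.1] rows 10.7
```

Emit:
send_rows(delta_rot=[[0,7,1],[0,14,1],[1,21,2],[1,28,3],[1,35,3],[1,35,3],[1,35,3],[1,35,3]], translation=[[-6,8,-20],[-12,20,-40],[-20,38,-58],[-30,60,-74],[-40,95,-70],[-47,130,-65],[-53,170,-60],[-60,210,-56]], grip=[-0.8,-0.8,-0.8,-0.8,-0.8,-0.8,-0.8,-0.8])

```text
time_s: 7.0
ee_pos: [424.3, 40.5, 300.7]
orientation: [-0.001, -0.044, 0.999, -0.0]
wrist_force: [1.5, 0.0, -5.5]
grip_width: 0.282
grasp_force: 69.8
```

Run:
```python
from h import *
s=bot.read_state();print(s['wrist_force'],s['grip_width'],s['joint_positions'].round(2).tolist())
plan([442,267,275],rackR(5,0))
```

```text
[ 1.5  0.  -5.5] 0.281935451367533 [-0.1, 0.03, -0.08, 1.46, -0.0, -0.19]
at [424.3  40.5 300.7] t 7.0 | trans [-37.8 224.1  25.4] rot [-0.  -0.2  0.1] rows 5.5
```

Emit:
send_rows(delta_rot=[[0,0,0],[0,0,0],[0,0,0],[0,0,0],[0,0,0],[0,0,0],[0,0,0],[0,0,0]], translation=[[-6,35,0],[-12,75,0],[-20,115,0],[-27,155,0],[-33,190,8],[-37,214,16],[-38,224,25],[-38,224,25]], grip=[-0.8,-0.8,-0.8,-0.8,-0.8,-0.8,-0.8,-0.8])

```text
time_s: 7.67
ee_pos: [441.5, 266.5, 273.7]
orientation: [-0.002, -0.046, 0.999, -0.001]
wrist_force: [0.2, -0.6, -5.7]
grip_width: 0.28
grasp_force: 69.9
```

```bash
cat > pan.py <<'E'
from h import *
s=bot.read_state();print(s['wrist_force'],s['grip_width'],s['ee_pos'],np.degrees(rot(s['orientation']).as_euler('xyz')))
n=sys.argv[1]; cal=bot.get_calibration('wrist'); p,d=bot.grab_frame('wrist'); cv2.imwrite(f'pics/{n}.png',p)
v,u=np.mgrid[0:400:2,0:640:2]; z=d[v,u]; k=z>0; u,v,z=u[k],v[k],z[k]; f=200/np.tan(np.radians(cal['vfov']/2))
q=rot(cal['orientation']).apply(np.c_[(u-cal['cx'])/f*z,(v-cal['cy'])/f*z,z])+cal['xyz']
m=(abs(q[:,0]-442)<65)&(abs(q[:,1]-218)<80)&(q[:,2]<150)&(q[:,2]>90); h,e=np.histogram(q[m,2],bins=np.arange(90,151,1)); i=h.argmax(); z0=np.median(q[m&(abs(q[:,2]-e[i])<3),2])
print('pan z wrist',z0,'n',h.max()); r=q[abs(q[:,2]-z0-3.5)<6]; r=r[(abs(r[:,0]-442)<110)&(abs(r[:,1]-218)<130)]; print('pan extent',r[:,:2].min(0),r[:,:2].max(0))
E
python3 pan.py p1
```

```text
[ 0.2 -0.6 -5.7] 0.27951647302141275 [441.5 266.5 273.7] [-179.9   -0.3 -174.8]
pan z wrist 135.72486304699913 n 2380
pan extent [366.4 125.9] [518.1 317.2]
```

View pics/p1.png

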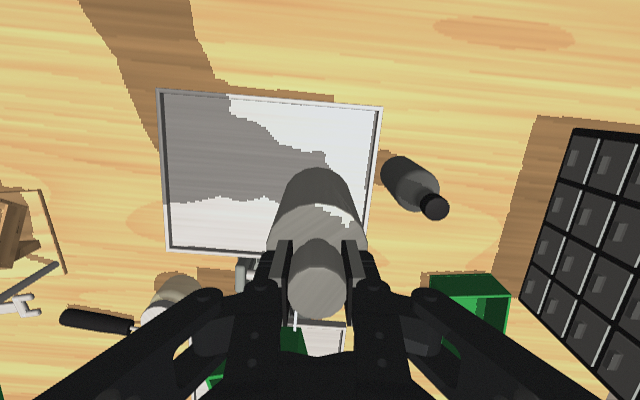

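The view shows D hanging at (318,230) over the pan near its +y side. The pan spans (160,92) to (380,250), and the oil at (410,185) is clear. I'll lower it.

Emit:
send_rows(delta_rot=[[0,0,0],[0,0,0],[0,0,0],[0,0,0],[0,0,0],[0,0,0],[0,0,0],[0,0,0]], translation=[[0,0,12],[0,0,24],[0,0,33],[0,0,36],[0,0,38],[0,0,40],[0,0,42],[0,0,43]], grip=[-0.8,-0.8,-0.8,-0.8,-0.8,-0.8,-0.8,-0.8])

```text
time_s: 8.38
ee_pos: [443.0, 265.0, 233.4]
orientation: [0.0, -0.044, 0.999, -0.001]
wrist_force: [0.9, -1.3, -1.5]
grip_width: 0.284
grasp_force: 70.4
```

Emit:
send_rows(delta_rot=[[0,0,0],[0,0,0],[0,0,0],[0,0,0],[0,0,0],[0,0,0],[0,0,0],[0,0,0]], translation=[[0,0,1],[0,0,2],[0,0,3],[0,0,4],[0,0,4],[0,0,4],[0,0,4],[0,0,4]], grip=[-0.8,-0.8,-0.8,-0.8,-0.8,-0.8,-0.8,-0.8])

```text
time_s: 9.05
ee_pos: [442.7, 265.1, 229.0]
orientation: [-0.0, -0.044, 0.999, -0.001]
wrist_force: [0.4, -0.2, -0.9]
grip_width: 0.283
grasp_force: 70.5
```

Emit:
send_rows(delta_rot=[[0,0,0],[0,0,0],[0,0,0],[0,0,0],[0,0,0],[0,0,0],[0,0,0],[0,0,0]], translation=[[0,0,1.5],[0,0,3],[0,0,4],[0,0,4],[0,0,4],[0,0,4],[0,0,4],[0,0,4]], grip=[-0.8,-0.8,-0.8,-0.8,-0.5,-0.4,-0.2,-0.1])

```text
time_s: 9.72
ee_pos: [442.7, 265.2, 225.1]
orientation: [-0.0, -0.044, 0.999, -0.0]
wrist_force: [-0.4, -0.1, 0.9]
grip_width: 0.452
grasp_force: 0.0
```

Emit:
send_rows(delta_rot=[[0,0,0],[0,0,0],[0,0,0],[0,0,0],[0,0,0],[0,0,0],[0,0,0]], translation=[[0,0,0],[0,0,0],[0,0,-10],[0,0,-40],[0,0,-80],[-10,0,-100],[-20,0,-100]], grip=[0.0,0.0,0.0,0.0,0.0,0.0,0.0])

```text
time_s: 10.3
ee_pos: [463.6, 267.5, 330.9]
orientation: [0.004, -0.045, 0.999, 0.001]
wrist_force: [0.7, 0.2, 0.7]
grip_width: 0.502
grasp_force: 0.0
```

```bash
python3 pan.py p2
python3 - <<'E'
from h import *
plan([442,60,320],rackR(8,20))
E
```

```text
[0.7 0.2 0.7] 0.50159981871093 [463.6 267.5 330.9] [ 179.9    0.4 -174.9]
pan z wrist 126.21325923847087 n 1636
pan extent [365.3 125.7] [545.7 317.3]
at [465.  267.4 327.7] t 10.35 | trans [  41.3 -204.6    7.4] rot [ -0.5 -19.7  -2.9] rows 5.0
```

View pics/p2.png

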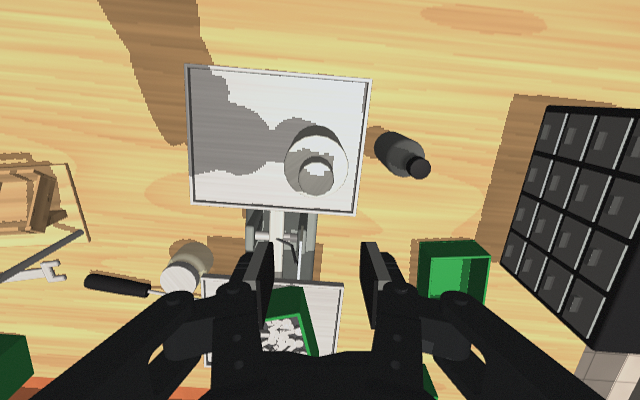

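D stands upright on the pan at (316,160) and nothing else has moved. The pan has dropped about 9.5 mm, so roughly 220 g is missing. That points to B (200 g).

Emit:
send_rows(delta_rot=[[0,-7,-1],[0,-14,-2],[-1,-20,-3],[-1,-20,-3],[-1,-20,-3],[-1,-20,-3],[-1,-20,-3],[-1,-20,-3]], translation=[[20,-37,0],[30,-77,0],[36,-117,0],[38,-157,0],[38,-197,0],[38,-237,0],[38,-277,0],[38,-317,0]], grip=[0,0,0,0,0,0,0,0])

```text
time_s: 11.02
ee_pos: [451.8, -53.7, 325.3]
orientation: [0.173, -0.07, 0.982, 0.016]
wrist_force: [1.9, 0.2, 0.5]
grip_width: 0.499
grasp_force: 0.0
```

Run:
```python
from h import *
cal=bot.get_calibration('top'); p,d=bot.grab_frame('top')
z=[px2w(cal,u,v,d[v,u])[2] for u in range(240,272,2) for v in range(225,270,2)]
print('pan z top',np.percentile(z,[10,50,90]))
F=rackR(8.2);k=np.array([555.3,-301,82.1])
for b in (-110,20): plan(k+F.apply([2,0,b]),F)
```

```text
pan z top [124.4 126.5 128.8]
at [453.  -60.6 324.5] t 11.07 | trans [  48.3 -253.3  144.3] rot [  0.1 -15.1  -0.5] rows 7.1
at [453.  -60.6 324.5] t 11.07 | trans [  14.5 -253.4  269.9] rot [  0.1 -15.1  -0.5] rows 8.9
```

Emit:
send_rows(delta_rot=[[0,-7,0],[0,-15,0],[0,-15,0],[0,-15,0],[0,-15,0],[0,-15,0],[0,-15,0],[0,-15,0]], translation=[[8,-40,5],[15,-80,15],[22,-118,30],[28,-154,50],[35,-190,75],[42,-222,105],[48,-253,125],[48,-253,144]], grip=[0,0,0,0,0,0,0,0])

```text
time_s: 11.73
ee_pos: [492.7, -304.7, 170.3]
orientation: [0.3, -0.066, 0.951, 0.024]
wrist_force: [1.5, -0.2, -0.4]
grip_width: 0.501
grasp_force: 0.0
```

```bash
python3 look.py w3 weight_b_center; python3 knob.py w3 8.2 b;  python3 - <<'E'
from h import *
F=rackR(8.2);k=np.array([555.3,-301,82.1])
for b in (-30,20): plan(k+F.apply([2,0,b]),F)
E
```

```text
[-0.97, 0.14, -0.46, 0.68, 0.54, -1.03] [ 492.7 -304.7  170.3]
weight_b_center [310.  186.9] 0.85 depthpt [ 538.7 -302.5   86.9]
  box [280.7, 161.0, 339.0, 218.2] 0.8
b top -210.5 n 769 size [25.  24.9] ctr med [-461.3 -377.3] ctr [-461.9 -377.7] knob mid [ 555.3 -301.5   81.9] foot [ 587.6 -296.9   35.2]
at [ 492.  -300.4  168.8] t 11.88 | trans [  0.2 -10.4  76.8] rot [ 0.6 -0.2 -0.5] rows 1.9
at [ 492.  -300.4  168.8] t 11.88 | trans [  0.1 -10.9 126.8] rot [ 0.6 -0.2 -0.5] rows 3.1
```

View pics/w3.png

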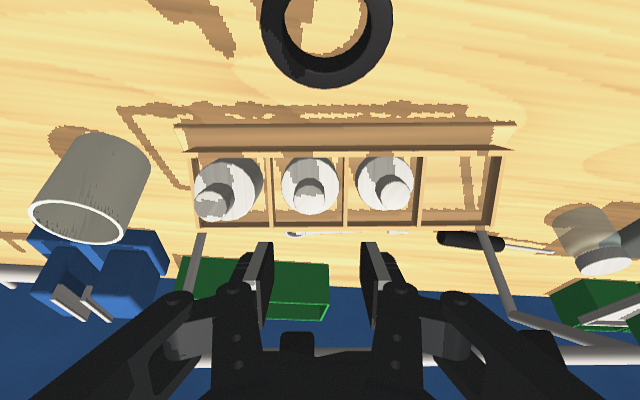

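B's knob is at (308,193), level with the gap between the fingers but 10 mm off in y, as the numbers also show. There is a rail clip at (297,345), behind the gripper. I'll go in.

Emit:
send_rows(delta_rot=[[0.6,0,-0.5],[0.6,0,-0.5],[0.6,0,-0.5],[0.6,0,-0.5],[0.6,0,-0.5]], translation=[[1,-11,20],[1,-11,45],[1,-11,70],[1,-11,77],[1,-11,77]], grip=[0,0,0,0,0])

```text
time_s: 12.3
ee_pos: [537.3, -303.4, 107.8]
orientation: [0.3, -0.07, 0.951, 0.02]
wrist_force: [-0.4, -0.1, 0.7]
grip_width: 0.5
grasp_force: 0.0
```

Run:
```python
from h import *
print(bot.read_state()['wrist_force']);F=rackR(8.2);k=np.array([555.3,-301.3,82])
plan(k+F.apply([2,0,20]),F)
```

```text
[-0.4 -0.1  0.7]
at [ 537.3 -303.4  107.8] t 12.3 | trans [ 1.9 -0.4 51.5] rot [-0.1 -0.1  0.3] rows 1.2
```

Emit:
send_rows(delta_rot=[[0,0,0],[0,0,0],[0,0,0],[0,0,0],[0,0,0],[0,0,0],[0,0,0],[0,0,0]], translation=[[2,-0.5,15],[2,-0.5,30],[2,-0.5,44],[2,-0.5,51],[2,-0.5,51],[2,-0.5,51],[2,-0.5,51],[2,-0.5,51]], grip=[0.0,0.0,0.0,0.0,0.0,-0.8,-0.8,-0.8])

```text
time_s: 12.97
ee_pos: [564.6, -302.2, 66.5]
orientation: [0.301, -0.07, 0.951, 0.018]
wrist_force: [-3.1, 0.7, 5.6]
grip_width: 0.28
grasp_force: 68.6
```

Emit:
send_rows(delta_rot=[[0,0,0],[0,0,0],[0,0,0]], translation=[[0,0,0],[0,0,0],[0,0,0]], grip=[-0.8,-0.8,-0.8])

```text
time_s: 13.22
ee_pos: [564.7, -302.2, 66.5]
orientation: [0.301, -0.07, 0.951, 0.018]
wrist_force: [-4.2, 2.8, 7.7]
grip_width: 0.281
grasp_force: 68.8
```

Emit:
send_rows(delta_rot=[[0,0,0],[0,0,0],[0,0,0],[0,0,0],[0,0,0],[0,0,0],[0,0,0],[0,0,0]], translation=[[0,0,-5],[0,0,-15],[0,0,-30],[0,0,-50],[0,0,-75],[0,0,-105],[0,0,-140],[0,0,-170]], grip=[-0.8,-0.8,-0.8,-0.8,-0.8,-0.8,-0.8,-0.8])

```text
time_s: 13.88
ee_pos: [466.4, -314.7, 206.5]
orientation: [0.3, -0.07, 0.951, 0.018]
wrist_force: [1.5, -0.8, -1.8]
grip_width: 0.28
grasp_force: 69.1
```

Run:
```python
from h import *
s=bot.read_state();print(s['wrist_force'],s['grip_width'])
plan([420,-150,280],rackR(5,0));plan([442,170,240],rackR(5,0))
```

```text
[ 1.5 -0.8 -1.8] 0.27960213316871024
at [ 466.4 -314.7  206.5] t 13.88 | trans [-24.6 169.2 -74. ] rot [ 0.6 35.   3.3] rows 4.9
at [ 466.4 -314.7  206.5] t 13.88 | trans [-58.4 483.   -4.2] rot [ 0.6 35.   3.3] rows 11.7
```

Emit:
send_rows(delta_rot=[[0,7,1],[0,14,1],[1,21,2],[1,28,3],[1,35,3],[1,35,3],[1,35,3],[1,35,3]], translation=[[-5,30,-20],[-10,65,-40],[-16,102,-55],[-22,140,-70],[-28,180,-66],[-33,220,-61],[-37,260,-56],[-40,300,-52]], grip=[-0.8,-0.8,-0.8,-0.8,-0.8,-0.8,-0.8,-0.8])

```text
time_s: 14.55
ee_pos: [427.2, -15.5, 268.3]
orientation: [-0.0, -0.045, 0.999, -0.004]
wrist_force: [1.8, -0.5, -1.9]
grip_width: 0.277
grasp_force: 69.1
```

Run:
```python
from h import *
plan([442,170,215],rackR(5,0))
```

```text
at [427.2 -15.5 268.3] t 14.55 | trans [-31.5 183.8  52. ] rot [-0.4 -0.   0.2] rows 4.6
```

Emit:
send_rows(delta_rot=[[0,0,0],[0,0,0],[0,0,0],[0,0,0],[0,0,0],[0,0,0],[0,0,0],[0,0,0]], translation=[[-6,35,0],[-13,75,10],[-20,115,22],[-26,150,35],[-30,174,46],[-31,184,52],[-31,184,52],[-31,184,52]], grip=[-0.8,-0.8,-0.8,-0.8,-0.8,-0.8,-0.8,-0.8])

```text
time_s: 15.22
ee_pos: [441.7, 167.9, 214.9]
orientation: [-0.0, -0.045, 0.999, -0.004]
wrist_force: [0.6, -0.2, -2.0]
grip_width: 0.281
grasp_force: 69.2
```

```bash
python3 pan.py p3
python3 - <<'E'
from h import *
plan([442,170,172],rackR(5,0))
E
```

```text
[ 0.6 -0.2 -2. ] 0.28067441136325055 [441.7 167.9 214.9] [-179.5   -0.  -174.8]
pan z wrist 126.08982794781666 n 2390
pan extent [365.3 126.2] [513.3 316.6]
at [442.1 167.4 215.3] t 15.27 | trans [-0.1  2.9 43.2] rot [-0.5  0.   0.1] rows 1.0
```

View pics/p3.png

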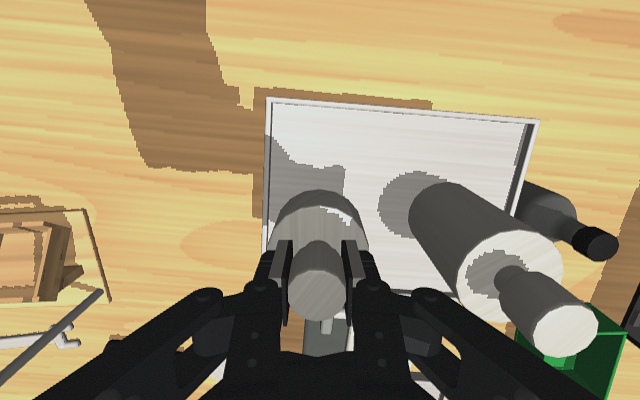

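B hangs at (318,235) over the pan's free side, and D stands well clear at (500,250). I'll lower B.

Emit:
send_rows(delta_rot=[[-0.5,0,0],[-0.5,0,0],[-0.5,0,0],[-0.5,0,0],[-0.5,0,0],[-0.5,0,0],[-0.5,0,0],[-0.5,0,0]], translation=[[0,2,15],[0,3,30],[0,3,42],[0,3,46],[0,3,48],[0,3,50],[0,3,52],[0,3,54]], grip=[-0.8,-0.8,-0.8,-0.8,-0.8,-0.8,-0.8,-0.8])

```text
time_s: 15.93
ee_pos: [442.5, 170.6, 161.3]
orientation: [0.001, -0.045, 0.999, 0.001]
wrist_force: [0.4, -0.2, -1.5]
grip_width: 0.284
grasp_force: 69.2
```

Emit:
send_rows(delta_rot=[[0,0,0],[0,0,0],[0,0,0],[0,0,0],[0,0,0],[0,0,0],[0,0,0],[0,0,0]], translation=[[0,0,1],[0,0,2.5],[0,0,4],[0,0,5.5],[0,0,7],[0,0,8],[0,0,8],[0,0,8]], grip=[-0.8,-0.8,-0.8,-0.8,-0.8,-0.8,-0.8,-0.8])

```text
time_s: 16.6
ee_pos: [442.0, 170.9, 152.6]
orientation: [-0.0, -0.045, 0.999, 0.001]
wrist_force: [0.9, -0.8, 0.5]
grip_width: 0.279
grasp_force: 69.2
```

Emit:
send_rows(delta_rot=[[0,0,0],[0,0,0],[0,0,0],[0,0,0],[0,0,0],[0,0,0],[0,0,0],[0,0,0]], translation=[[0,0,0],[0,0,0],[0,0,0],[0,0,0],[0,0,0],[0,0,0],[0,0,-10],[0,0,-40]], grip=[-0.5,-0.4,-0.2,-0.1,0.0,0.0,0.0,0.0])

```text
time_s: 17.27
ee_pos: [440.2, 170.5, 189.9]
orientation: [-0.003, -0.045, 0.999, 0.0]
wrist_force: [0.5, 0.5, 1.3]
grip_width: 0.498
grasp_force: 0.0
```

Emit:
send_rows(delta_rot=[[0,0,0],[0,0,0],[0,0,0],[0,0,0],[0,0,0],[0,0,0],[0,0,0],[0,0,0]], translation=[[0,0,-40],[0,0,-80],[0,0,-120],[0,0,-130],[0,0,-130],[0,0,-130],[0,0,-130],[0,0,-130]], grip=[0,0,0,0,0,0,0,0])

```text
time_s: 17.93
ee_pos: [441.6, 170.6, 321.1]
orientation: [-0.001, -0.045, 0.999, 0.0]
wrist_force: [-1.2, -0.5, -0.2]
grip_width: 0.496
grasp_force: 0.0
```

```bash
python3 pan.py p4
```

```text
[-1.2 -0.5 -0.2] 0.4959370638457716 [441.6 170.6 321.1] [ 179.9   -0.1 -174.9]
pan z wrist 115.7863768582136 n 1282
pan extent [365.  126.2] [516.4 316.4]
```

View pics/p4.png

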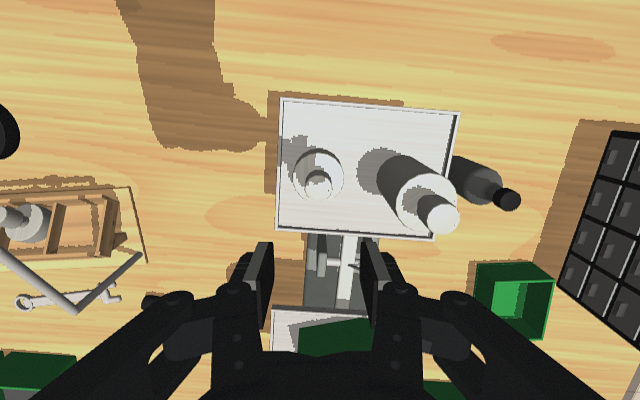

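Both weights stand upright on the pan, B at (318,175) and D at (425,205). The pan is at 115.8 mm and level is about 114.7. I'll let it settle with the arm still and check once more.

Emit:
send_rows(delta_rot=[[0,0,0],[0,0,0],[0,0,0],[0,0,0],[0,0,0],[0,0,0],[0,0,0],[0,0,0]], translation=[[0,-40,0],[0,-80,0],[0,-100,0],[0,-100,0],[0,-100,0],[0,-100,0],[0,-100,0],[0,-100,0]], grip=[0,0,0,0,0,0,0,0])

```text
time_s: 18.65
ee_pos: [450.9, 71.9, 322.4]
orientation: [-0.0, -0.046, 0.999, 0.001]
wrist_force: [-1.1, -0.1, -0.2]
grip_width: 0.5
grasp_force: 0.0
```

```bash
python3 pan.py p5; python3 pan.py p6; python3 -c "
from h import *
print(bot.read_state()['joint_vel'])"
```

```text
[-1.1 -0.1 -0.2] 0.4998716701595611 [450.9  71.9 322.4] [ 179.9   -0.  -174.8]
pan z wrist 115.72659999481925 n 1348
pan extent [364.8 125.5] [551.8 316.9]
[ 0.1 -0.1  0.2] 0.49577783283229865 [450.9  71.9 322.4] [ 179.9   -0.  -174.8]
pan z wrist 115.72921201868525 n 1319
pan extent [364.9 125.6] [550.5 317.1]
[-0. -0.  0. -0. -0. -0.]
```

The pan is steady at 115.7 mm, about 0.008 rad from level and within the 0.028 allowed. Signing off.

```bash
python3 -c "
from h import *
print(bot.sign_off())"
```

```text
the job is handed in; nothing more can be done
None
```

I stood the 600 g and 200 g weights upright on the weight pan, the beam settled within about 0.01 rad of level by the pan's height, and I handed the job in at about 19 s; the sign-off call gave no verdict.

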